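Draw the blue enclosure door tight with its T-handle latch

ROBOT

A 6-joint arm with a two-finger parallel gripper is mounted at the origin on the work surface. World frame = base frame: x ahead of the robot, y to its left, z up, the work surface at z = 0. Lengths are in m, angles in rad, forces in N, time in s.
With the tool pointing down it reaches from about 0.375 to 0.825 m from the base axis. Payload 5.5 kg.
Tool frame: the origin (TCP) lies at the centre of the arm's flange, where the gripper is bolted on; the fingertips stand 173 mm ahead of it and the grasp point (between the pads) lies 155 mm ahead of it; z points along the fingers, y is the direction in which the jaws open and shut (so a half turn about z gives the same grasp; the last joint's range is limited). The gripper opens to 85 mm and grips with 20 to 120 N. Pads are 22 mm wide; open, the fingers measure 114 mm over their backs; the gripper's body (76 mm by 85 mm) begins 54 mm behind the grasp point. The pads swing forward as they close: fully open they stand 13 mm farther back than shut.
Start: joints at [-1.196, 0.314, -0.047, 1.21, 0, 1.571], TCP at [0.22, -0.558, 0.405] pointing down, gripper open.
Joint ranges: [-2.67, 2.67], [-0.69, 1.73], [-1.03, 1.25], [-2.08, 2.16], [-1.42, 1.45], [-3.14, 3.14]. Speed limits (rad/s): [2.39, 2.39, 3.01, 3.14, 3.14, 3.14].

INTERFACE

Orientations are given as a unit quaternion [w, x, y, z].
In Python, from plant import status, optics, ctrl, models gives the robot as it stands.
- The arm moves only by the shell command python3 -m crank 'ROWS' [FORCE]. ROWS is JSON, a list of rows, each an object of numbers: "rx", "ry", "rz": the turn, a rotation vector about the tool's x, y, z in degrees; "dx", "dy", "dz": the shift along the tool's x, y, z in mm; "fingers": the finger opening in mm, from 0 to 85.4. A call has 1 to 8 rows; each row is the pose to reach, as a shift and turn from the pose commanded when the call began, along the tool's axes at that moment; what a row does not reach only later rows make up. A row lasts 1/12 s, in which the tool goes at most 41.7 mm and 7.16 degrees, less where a joint would pass 70% of its speed; a pose out of reach is approached as far as the arm can. A call with a gripper value outside its range is refused whole. The fingers move at their own pace and stop on an object; FORCE is the grip in N (left out, the last holds). Time passes only in rows, so rows that repeat a pose let the fingers close. It gives the time, the measured TCP pose, the force and the opening at its end, in the units of the state.
- status.get_obs(): the state, without advancing time (a new reading comes with each control period).
- optics.camera(name): name is "scene" or "top" or "wrist"; returns a dict with "pixels" (384x512x3 uint8, red, green, blue), "mtx" (3x3 intrinsics, pixels), "dist_coeffs" ([k1, k2, p1, p2, k3] as OpenCV has them; the pictures are not rectified), "world_to_cam" (4x4, takes a point from world to camera coordinates); the wrist camera has in their place "hand_eye" (4x4, takes a point from camera to tool coordinates, whose origin is the TCP and whose axes are the flange's). Camera axes: x right, y down, z forward; pixel columns grow to the right and rows downward; lengths in m; the calibration is good to about 2 mm. A picture is of the moment at which its call begins: read the wrist's pose just before it. There is no depth.
- ctrl.sign_off(): hands the job in, once; it reports no verdict.
Trained networks look in the newest picture that a camera, given by its name, has taken for a name from the list of things; names that differ only in an ending like _2 or _b are one class to them, and where a whole thing is asked for, a point or a joint stands for the part that bears it (a point fixed in the world has none). Each returns a list of dicts, best first, with "conf" (0 to 1); they miss things now and then, are a little off and sometimes report something else, mostly with a low value. They report only what shows in the picture. A call takes as long as a camera call.
- models.spot_in(target, camera): "point" ([x, y, z] in m, in world coordinates, good to about 4 mm: the middle of the surface that is visible of it).
The state is a dict: "clock": time; "qpos": joint angles; "qd": joint speeds; "joint_efforts": joint torques, N m; "position": TCP position; "tool_rot": TCP orientation; "wrist_force": force on the tool from outside, world axes, zero at the start; "moment": the same for the moment, N m; "opening": finger opening in m.
Only numpy, scipy, OpenCV 4.12 (cv2) and the standard library are available. Lean on these libraries where they do the work, as an engineer would, in place of code of your own. Each camera call takes 0.05 s, during which the arm holds its last target.

TASK

Two control boxes lie on their backs on the drive assembly bench, their doors shut but standing loose on the gasket. Turn the T-handle latch of the box with the blue door clockwise (seen from above) as far as it goes, so that the door is drawn down level and tight on its gasket, then let go. Leave the orange-doored box loose: it is not finished yet.

Things in the scene. Friction and masses are not known exactly. Their poses are not given: they have to be found in the camera images.
- blue_grip (a point): Middle of the BLUE door's black T-handle bar, on the turning axis. Bar 84 mm long, 16 wide, 20 high, centred here; steel stem 24 mm thick below; door surface 34 mm below. x: along the bar, y: across it (pinch this way), z: up; turns with the handle. Door leans up to 2 degrees until tight; by then this point sinks 7 mm, shifts under 3 mm sideways. The orange twin stands beside it, left or right.
- blue_latch (a joint): Turn of the blue door's T-handle, rad, growing clockwise from above: 0 = loose (bar front-to-back on the box), 1.57 = home at its stop (bar parallel to the door's near edge). Starts at 0.1 to 0.4. Needs up to 0.25 N m and stays where it is left.
- blue_door (a joint): How far the blue door is drawn down about its far-edge hinge, rad: 0 = loose, near edge 9 mm proud; 0.036 = level and tight. Driven only by the latch, in proportion. Door 240 x 200 x 16 mm on a fixed box 120 mm high; handle 50 mm from the near edge, at mid-width.
- orange_latch (a joint): Turn of the T-handle of the identical box with the ORANGE door, rad, as for the blue one. Starts at 0.1 to 0.4 and must stay loose (below 0.6).

How it is judged:
At the end, for the whole second after the job is handed in: The blue door's latch is turned home to within 15 degrees of its stop (above 1.3 rad), the blue door is drawn down (above 0.028 of 0.036 rad), and the orange door's latch is still loose (below 0.6 rad) (value of joint blue_latch above 1.3 rad and value of joint blue_door above 0.028 rad and value of joint orange_latch below 0.6 rad); the robot touches nothing.
It fails at once if the orange door's latch is tightened (turned past 0.6 rad) (value of joint orange_latch above 0.6 rad).
It also fails if it takes over 32 s, if anything falls off the work surface, if the arm or the gripper's body presses on something with over 40 N, if the wrist force passes 120 N, or if a joint passes its speed limit or range.

## Working session

There is one attempt and no reset: what is moved stays moved. The work goes in short steps, Python scripts to look and compute and a shell command to move; the robot and the scene stay as the last step left them, time stands still between calls to the robot, and variables do not carry over. Pictures are saved under pics/ and viewed, and the job is handed in when it is done.

```bash
mkdir -p pics; ls
python3 - <<'E'
from plant import status, optics, models
import cv2
s=status.get_obs();print(s)
for c in ("scene","top"):
    d=optics.camera(c);cv2.imwrite(f"pics/{c}0.png",d["pixels"][:,:,::-1])
    for t in("blue_grip","blue_door","orange_latch"):
        print(c,t,models.spot_in(t,c)[:3])
    print(d["mtx"],d["dist_coeffs"],d["world_to_cam"])
E
```

```text
pics
{'clock': 0.0, 'qpos': array([-1.19598739e+00,  3.14256867e-01, -4.80518455e-02,  1.21016638e+00,
        4.43180520e-05,  1.57079616e+00]), 'qd': array([ 0.00026289,  0.00104475, -0.00106937,  0.00049759,  0.00041159,
        0.00043238]), 'joint_efforts': array([-1.26056118e-03, -5.39597905e+01,  3.39742899e+01,  1.91886036e-02,
       -1.60765981e-04, -5.50728188e-06]), 'position': array([ 0.21956832, -0.55810246,  0.40382774]), 'tool_rot': array([-8.28815028e-04,  9.82490757e-01,  1.86309440e-01, -1.34613915e-04]), 'wrist_force': array([ 0.22987529,  0.2882916 , -0.1769146 ]), 'moment': array([-0.01155958,  0.01339467,  0.02677601]), 'opening': 0.08532060766545285}
scene blue_grip [{'point': [0.5425, 0.2353, 0.1853], 'conf': 0.75}]
scene blue_door [{'point': [0.6116, 0.2304, 0.1406], 'conf': 0.89}]
scene orange_latch [{'point': [0.5132, -0.1982, 0.1814], 'conf': 0.57}]
[[354.21340528   0.         255.82581375]
 [  0.         354.21340528 198.46241228]
 [  0.           0.           1.        ]] [-0.055949  0.        0.        0.        0.      ] [[-0.82884616  0.55930697  0.01377524  0.52952138]
 [ 0.43926228  0.66580427 -0.60311965 -0.17019039]
 [-0.34650064 -0.49384246 -0.79753177  1.06315008]
 [ 0.          0.          0.          1.        ]]
top blue_grip [{'point': [0.5331, 0.2236, 0.1844], 'conf': 0.68}, {'point': [0.5106, -0.1971, 0.1851], 'conf': 0.63}]
top blue_door [{'point': [0.5945, 0.217, 0.1444], 'conf': 0.96}]
top orange_latch [{'point': [0.512, -0.1963, 0.1806], 'conf': 0.88}]
[[387.33841922   0.         249.35603546]
 [  0.         387.33841922 191.30522716]
 [  0.           0.           1.        ]] [-0.04101597  0.          0.          0.          0.        ] [[-0.20864622 -0.97798963  0.00174217  0.11128633]
 [-0.95195273  0.20268249 -0.22957745  0.67425603]
 [ 0.22417126 -0.04955893 -0.97328884  0.77098868]
 [ 0.          0.          0.          1.        ]]
```

View pics/top0.png

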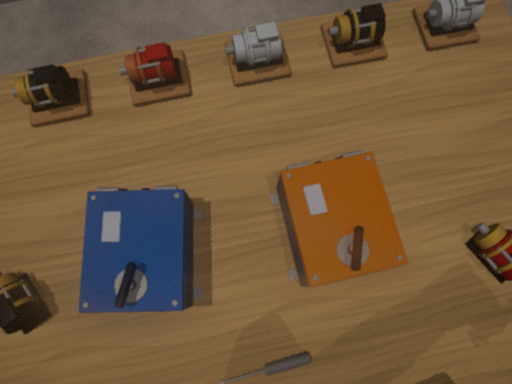

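View pics/scene0.png

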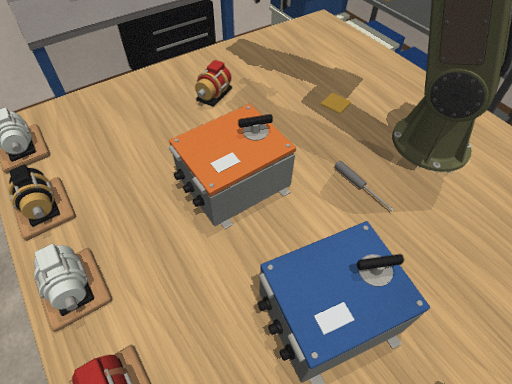

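Blue box is on the left (top image: bar from about (131,264) to (120,306); scene: bar (358,265)–(403,260)). Now I'll measure the bar and door edges.

```bash
cat > h.py <<'E'
import numpy as np,cv2
def back(d,uv,z):
    p=cv2.undistortPoints(np.array(uv,float).reshape(-1,1,2),d["mtx"],np.array(d["dist_coeffs"])).reshape(-1,2)
    W=np.array(d["world_to_cam"]);R,t=W[:3,:3],W[:3,3];c=-R.T@t
    r=np.c_[p,np.ones(len(p))]@R
    return c+r*((z-c[2])/r[:,2])[:,None]
E
python3 - <<'E'
from plant import optics
import cv2,numpy as np
from h import back
for c,(x0,y0,x1,y1),o in (("top",(70,175,210,325),(126,285)),("scene",(330,220,440,310),(380,262))):
    d=optics.camera(c);im=d["pixels"]
    cv2.imwrite(f"pics/{c}1.png",cv2.resize(im[y0:y1,x0:x1,::-1],None,fx=4 if c=="top" else 6,fy=4 if c=="top" else 6,interpolation=2))
    m=(im.max(2)<48).astype(np.uint8)
    n,l,s,ce=cv2.connectedComponentsWithStats(m)
    for i in range(1,n):
        if abs(ce[i]-o).max()<15 and s[i,4]>20:
            ys,xs=np.where(l==i);rect=cv2.minAreaRect(np.c_[xs,ys].astype(np.float32))
            print(c,s[i],ce[i],rect); b=cv2.boxPoints(rect);print(back(d,b,.185).round(4))
E
```

```text
top [116 263  20  44 382] [126.36649215 283.11780105] ((127.67976379394531, 284.7184753417969), (13.430401802062988, 44.60933303833008), 17.818889617919922)
[[0.5049 0.2548 0.185 ]
 [0.5749 0.2196 0.185 ]
 [0.5627 0.1976 0.185 ]
 [0.4932 0.2331 0.185 ]]
scene [357 255  46  15 430] [379.48604651 261.91395349] ((379.48260498046875, 261.88726806640625), (9.807689666748047, 45.99729919433594), 81.25383758544922)
[[0.5718 0.2087 0.185 ]
 [0.4941 0.2445 0.185 ]
 [0.5064 0.2592 0.185 ]
 [0.5825 0.2237 0.185 ]]
```

View pics/top1.png

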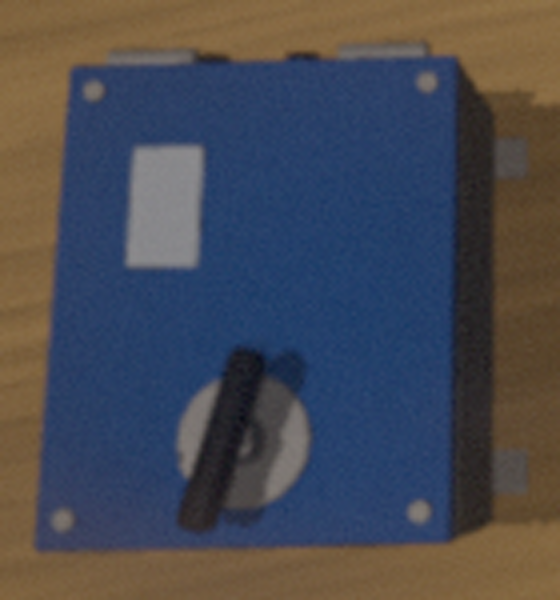

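View pics/scene1.png

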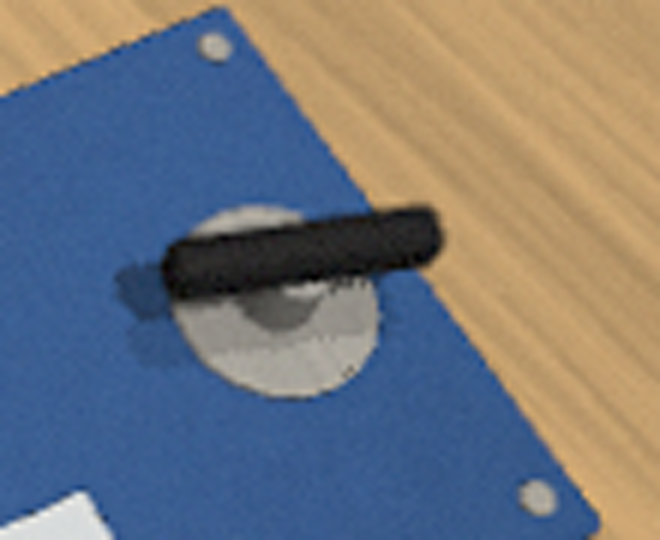

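```bash
cat >> h.py <<'E'
def tri(d1,d2,a,b):
    u=[cv2.undistortPoints(np.array(p,float).reshape(-1,1,2),d["mtx"],np.array(d["dist_coeffs"])).reshape(2,1) for d,p in((d1,a),(d2,b))]
    X=cv2.triangulatePoints(np.array(d1["world_to_cam"])[:3],np.array(d2["world_to_cam"])[:3],*u).ravel();return X[:3]/X[3]
E
python3 - <<'E'
from plant import optics
from h import *
t=optics.camera("top");s=optics.camera("scene")
T=lambda x,y:(70+x/4,175+y/4); S=lambda x,y:(330+x/6,220+y/6)
print("far end",tri(t,s,T(246,352),S(178,270)));print("near end",tri(t,s,T(195,527),S(430,236)))
print("mid",tri(t,s,T(221,440),S(304,253)));print("plate",tri(t,s,T(243,445),S(277,302)))
c=back(t,[T(75,66),T(458,58),T(452,540),T(37,549)],.14);print("corners",c)
c=back(t,[T(93,91),T(427,82),T(419,512),T(62,520)],.14);print("screws",c)
print("bar axis top z.18",back(t,[T(246,350),T(195,530)],.18))
print(back(t,[T(243,445)],.143))
E
```

```text
far end [0.57052121 0.21645181 0.17977006]
near end [0.49808805 0.25091667 0.17763828]
mid [0.53395195 0.23356903 0.17793448]
plate [0.53151896 0.23407912 0.14314291]
corners [[0.73633983 0.29229586 0.14      ]
 [0.69959014 0.09961987 0.14      ]
 [0.46798959 0.14317545 0.14      ]
 [0.50395343 0.33879666 0.14      ]]
screws [[0.72137934 0.28472797 0.14      ]
 [0.69053838 0.11715133 0.14      ]
 [0.48391762 0.15637196 0.14      ]
 [0.51489841 0.32526843 0.14      ]]
bar axis top z.18 [[0.57221573 0.21515763 0.18      ]
 [0.49718678 0.24967228 0.18      ]]
[[0.53190113 0.23358536 0.143     ]]
```

```bash
cat >> h.py <<'E'
def go(p,yaw):
    from plant import status
    from scipy.spatial.transform import Rotation as Ro
    o=status.get_obs();q=o["tool_rot"];R=Ro.from_quat([q[1],q[2],q[3],q[0]])
    c,s=np.cos(np.radians(yaw)),np.sin(np.radians(yaw))
    G=Ro.from_matrix(np.array([[c,s,0],[s,-c,0],[0,0,-1.]]))
    print("t",o["clock"],"pos",o["position"].round(4),"shift mm",(R.inv().apply(np.array(p)-o["position"])*1000).round(1),"turn",np.degrees((R.inv()*G).as_rotvec()).round(2),"F",o["wrist_force"].round(1),"M",o["moment"].round(2),"open",round(o["opening"],4))
E
python3 -c "
from h import *
go([.533,.2335,.415],-25.4)"
```

```text
t 0.6 pos [ 0.2197 -0.5583  0.4047] shift mm [ 581.5 -622.2  -10.3] turn [ 0.   -0.   46.87] F [-0.6  0.3  0.5] M [-0.04 -0.01 -0.01] open 0.0851
```

```bash
python3 -m crank '[{"dx":27,"dy":-29,"dz":-5},{"dx":55,"dy":-58,"dz":-10},{"dx":82,"dy":-87,"dz":-10},{"dx":109,"dy":-116,"dz":-10,"rz":7},{"dx":136,"dy":-146,"dz":-10,"rz":14},{"dx":163,"dy":-174,"dz":-10,"rz":21},{"dx":190,"dy":-204,"dz":-10,"rz":28},{"dx":217,"dy":-232,"dz":-10,"rz":35}]' 40
python3 -c "
from h import *
go([.533,.2335,.415],-25.4)"
```

```text
t 0.6 pos [ 0.2197 -0.5583  0.4047] shift mm [ 581.5 -622.2  -10.3] turn [ 0.   -0.   46.87] F [-0.6  0.3  0.5] M [-0.04 -0.01 -0.01] open 0.0851schema error: expected keys rx, ry, rz, dx, dy, dz, fingers
```

```bash
python3 -m crank '[{"rx":0,"ry":0,"fingers":85,"dx":27,"dy":-29,"dz":-5,"rz":0},{"rx":0,"ry":0,"fingers":85,"dx":55,"dy":-58,"dz":-10,"rz":0},{"rx":0,"ry":0,"fingers":85,"dx":82,"dy":-87,"dz":-10,"rz":0},{"rx":0,"ry":0,"fingers":85,"dx":109,"dy":-116,"dz":-10,"rz":7},{"rx":0,"ry":0,"fingers":85,"dx":136,"dy":-146,"dz":-10,"rz":14},{"rx":0,"ry":0,"fingers":85,"dx":163,"dy":-174,"dz":-10,"rz":21},{"rx":0,"ry":0,"fingers":85,"dx":190,"dy":-204,"dz":-10,"rz":28},{"rx":0,"ry":0,"fingers":85,"dx":217,"dy":-232,"dz":-10,"rz":35}]' 40
python3 -c "
from h import *
go([.533,.2335,.415],-25.4)"
```

```text
clock: 1.27
position: [0.3329, -0.2715, 0.415]
tool_rot: [0.0, 0.995, -0.099, 0.0]
wrist_force: [0.6, 0.2, -0.2]
opening: 0.085
t 1.2667 pos [ 0.3329 -0.2715  0.415 ] shift mm [ 9.720e+01 -5.345e+02 -1.000e-01] turn [ 1.000e-02 -4.000e-02  1.409e+01] F [ 0.6  0.2 -0.2] M [-0.   -0.06  0.  ] open 0.085
```

```bash
python3 -m crank '[{"rx":0,"ry":0,"fingers":85,"dx":7,"dy":-40,"dz":0,"rz":5},{"rx":0,"ry":0,"fingers":85,"dx":14,"dy":-80,"dz":0,"rz":11},{"rx":0,"ry":0,"fingers":85,"dx":21,"dy":-120,"dz":0,"rz":12},{"rx":0,"ry":0,"fingers":85,"dx":28,"dy":-160,"dz":0,"rz":12},{"rx":0,"ry":0,"fingers":85,"dx":36,"dy":-200,"dz":0,"rz":12},{"rx":0,"ry":0,"fingers":85,"dx":43,"dy":-240,"dz":0,"rz":12},{"rx":0,"ry":0,"fingers":85,"dx":51,"dy":-280,"dz":0,"rz":12},{"rx":0,"ry":0,"fingers":85,"dx":58,"dy":-320,"dz":0,"rz":12}]' 40
python3 -c "
from h import *
go([.533,.2335,.415],-25.4)"
```

```text
clock: 1.93
position: [0.3856, -0.141, 0.4145]
tool_rot: [-0.015, 0.984, -0.18, 0.002]
wrist_force: [0.2, -0.2, -0.6]
opening: 0.085
t 1.9333 pos [ 0.3856 -0.141   0.4145] shift mm [   5.4 -402.2   12. ] turn [-1.78  0.11  4.69] F [ 0.2 -0.2 -0.6] M [-0.01 -0.02  0.04] open 0.085
```

```bash
python3 -m crank '[{"rx":0,"ry":0,"fingers":85,"dx":0,"dy":-40,"dz":0,"rz":2},{"rx":0,"ry":0,"fingers":85,"dx":0,"dy":-80,"dz":0,"rz":3},{"rx":0,"ry":0,"fingers":85,"dx":0,"dy":-120,"dz":0,"rz":4},{"rx":0,"ry":0,"fingers":85,"dx":0,"dy":-160,"dz":0,"rz":4},{"rx":0,"ry":0,"fingers":85,"dx":0,"dy":-200,"dz":0,"rz":4},{"rx":0,"ry":0,"fingers":85,"dx":0,"dy":-240,"dz":0,"rz":4},{"rx":0,"ry":0,"fingers":85,"dx":0,"dy":-280,"dz":0,"rz":4},{"rx":0,"ry":0,"fingers":85,"dx":0,"dy":-320,"dz":0,"rz":4}]' 40
python3 -c "
from h import *
go([.533,.2335,.415],-25.4)"
```

```text
clock: 2.6
position: [0.38, -0.1449, 0.4193]
tool_rot: [-0.031, 0.981, -0.193, 0.004]
wrist_force: [0.7, -0.0, -0.3]
opening: 0.0849
t 2.6 pos [ 0.38   -0.1449  0.4193] shift mm [  -1.5 -407.1   30.2] turn [-3.63  0.3   3.17] F [ 0.7 -0.  -0.3] M [-0.05 -0.02  0.01] open 0.0849
```

```bash
python3 -c "
from plant import status
o=status.get_obs();print(o['qpos'].round(3),o['qd'].round(3))"
```

```text
[-0.389 -0.057 -0.441  1.19   0.063  3.141] [ 0.003 -0.013  0.002  0.014  0.    -0.001]
```

```bash
python3 -c "
from h import *
go([.46,.04,.415],25)
go([.533,.2335,.415],30)"
```

```text
t 2.6 pos [ 0.38   -0.1449  0.4193] shift mm [   4.2 -200.7   17.1] turn [ -3.51  -1.31 -47.21] F [ 0.7 -0.  -0.3] M [-0.05 -0.02  0.01] open 0.0849
t 2.6 pos [ 0.38   -0.1449  0.4193] shift mm [  -1.5 -407.1   30.2] turn [ -3.47  -1.48 -52.21] F [ 0.7 -0.  -0.3] M [-0.05 -0.02  0.01] open 0.0849
```

```bash
python3 -m crank '[{"rx":-1,"ry":0,"fingers":85,"dx":0,"dy":-10,"dz":0,"rz":-6},{"rx":-2,"ry":-0.5,"fingers":85,"dx":0,"dy":-30,"dz":2,"rz":-12},{"rx":-3,"ry":-0.7,"fingers":85,"dx":1,"dy":-60,"dz":5,"rz":-18},{"rx":-3.5,"ry":-0.8,"fingers":85,"dx":2,"dy":-90,"dz":8,"rz":-24},{"rx":-3.5,"ry":-1,"fingers":85,"dx":3,"dy":-120,"dz":10,"rz":-30},{"rx":-3.5,"ry":-1.1,"fingers":85,"dx":4,"dy":-150,"dz":12,"rz":-36},{"rx":-3.5,"ry":-1.2,"fingers":85,"dx":4,"dy":-180,"dz":15,"rz":-42},{"rx":-3.5,"ry":-1.3,"fingers":85,"dx":4,"dy":-201,"dz":17,"rz":-47}]' 40
python3 -c "
from h import *
go([.533,.2335,.415],70)"
```

```text
clock: 3.27
position: [0.4607, 0.0427, 0.415]
tool_rot: [-0.0, 0.976, 0.218, 0.0]
wrist_force: [0.4, -1.2, -1.1]
opening: 0.085
t 3.2667 pos [0.4607 0.0427 0.415 ] shift mm [ 146.7 -141.9    0.2] turn [ -0.    -0.06 -44.81] F [ 0.4 -1.2 -1.1] M [-0.04  0.02  0.04] open 0.085
```

```bash
python3 -m crank '[{"rx":0,"ry":0,"fingers":85,"dx":20,"dy":-19,"dz":0,"rz":-7},{"rx":0,"ry":0,"fingers":85,"dx":40,"dy":-38,"dz":0,"rz":-14},{"rx":0,"ry":0,"fingers":85,"dx":60,"dy":-58,"dz":0,"rz":-21},{"rx":0,"ry":0,"fingers":85,"dx":80,"dy":-78,"dz":0,"rz":-28},{"rx":0,"ry":0,"fingers":85,"dx":100,"dy":-98,"dz":0,"rz":-35},{"rx":0,"ry":0,"fingers":85,"dx":120,"dy":-118,"dz":0,"rz":-42},{"rx":0,"ry":0,"fingers":85,"dx":137,"dy":-132,"dz":0,"rz":-49},{"rx":0,"ry":0,"fingers":85,"dx":147,"dy":-142,"dz":0,"rz":-56}]' 40
python3 -c "
from h import *
go([.533,.2335,.415],135)
go([.533,.2335,.415],154.6)"
```

```text
clock: 3.93
position: [0.5345, 0.2333, 0.4147]
tool_rot: [-0.0, 0.759, 0.651, 0.0]
wrist_force: [-0.8, -1.6, 1.0]
opening: 0.0846
t 3.9333 pos [0.5345 0.2333 0.4147] shift mm [-0.  -1.5 -0.3] turn [ 3.000e-02 -3.000e-02 -5.374e+01] F [-0.8 -1.6  1. ] M [ 0.03 -0.03  0.01] open 0.0846
t 3.9333 pos [0.5345 0.2333 0.4147] shift mm [-0.  -1.5 -0.3] turn [ 3.000e-02 -3.000e-02 -7.334e+01] F [-0.8 -1.6  1. ] M [ 0.03 -0.03  0.01] open 0.0846
```

```bash
python3 -m crank '[{"rx":0,"ry":0,"fingers":85,"dx":0,"dy":-1,"dz":0,"rz":-7},{"rx":0,"ry":0,"fingers":85,"dx":0,"dy":-1,"dz":0,"rz":-14},{"rx":0,"ry":0,"fingers":85,"dx":0,"dy":-1,"dz":0,"rz":-21},{"rx":0,"ry":0,"fingers":85,"dx":0,"dy":-1,"dz":0,"rz":-28},{"rx":0,"ry":0,"fingers":85,"dx":0,"dy":-1,"dz":0,"rz":-35},{"rx":0,"ry":0,"fingers":85,"dx":0,"dy":-1,"dz":0,"rz":-42},{"rx":0,"ry":0,"fingers":85,"dx":0,"dy":-1,"dz":0,"rz":-49},{"rx":0,"ry":0,"fingers":85,"dx":0,"dy":-1,"dz":0,"rz":-56}]' 40
python3 -m crank '[{"rx":0,"ry":0,"fingers":85,"dx":0,"dy":0,"dz":0,"rz":-7},{"rx":0,"ry":0,"fingers":85,"dx":0,"dy":0,"dz":0,"rz":-14},{"rx":0,"ry":0,"fingers":85,"dx":0,"dy":0,"dz":0,"rz":-17.3},{"rx":0,"ry":0,"fingers":85,"dx":0,"dy":0,"dz":0,"rz":-17.3}]' 40
python3 - <<'E'
from h import *
from plant import optics,models,status
go([.533,.2335,.333],154.6)
d=optics.camera("wrist");cv2.imwrite("pics/w1.png",d["pixels"][:,:,::-1]);print(models.spot_in("blue_grip","wrist"));print(d["mtx"],d["dist_coeffs"],d["hand_eye"],status.get_obs()["qpos"])
E
```

```text
clock: 4.6
position: [0.5328, 0.2313, 0.415]
tool_rot: [-0.0, 0.365, 0.931, 0.0]
wrist_force: [-0.1, 0.1, 0.3]
opening: 0.0848
clock: 4.93
position: [0.5328, 0.2313, 0.415]
tool_rot: [-0.0, 0.223, 0.975, 0.0]
wrist_force: [1.0, -0.4, -0.5]
opening: 0.0853
t 4.9333 pos [0.5328 0.2313 0.415 ] shift mm [ 0.8  2.1 82. ] turn [ 0.01 -0.01 -0.4 ] F [ 1.  -0.4 -0.5] M [ 0.02  0.02 -0.02] open 0.0853
[{'point': [0.5299, 0.234, 0.1898], 'conf': 0.88}]
[[327.63698941   0.         252.07914414]
 [  0.         327.63698941 194.4013193 ]
 [  0.           0.           1.        ]] [-0.05356727  0.          0.          0.          0.        ] [[-3.73933275e-04 -9.49374166e-01 -3.14147344e-01  8.08795343e-02]
 [ 9.99998991e-01  7.55831515e-05 -1.41872786e-03  1.43538725e-03]
 [ 1.37064782e-03 -3.14147558e-01  9.49373179e-01  3.12144496e-02]
 [ 0.00000000e+00  0.00000000e+00  0.00000000e+00  1.00000000e+00]] [ 4.09367116e-01  2.73512016e-01 -7.73140326e-02  1.21989835e+00
  1.80484887e-04  8.63128251e-01]
```

View pics/w1.png

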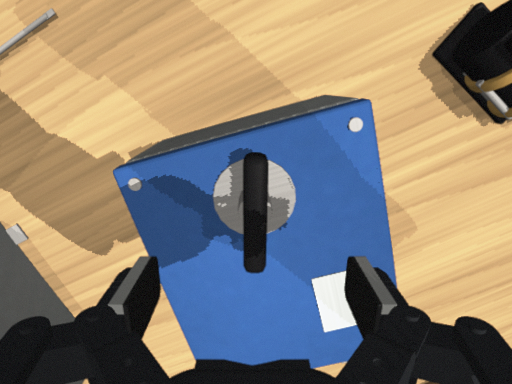

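Run:
```python
from h import *
from plant import optics,status
from scipy.spatial.transform import Rotation as Ro
o=status.get_obs();d=optics.camera("wrist")
q=o["tool_rot"];T=np.eye(4);T[:3,:3]=Ro.from_quat([q[1],q[2],q[3],q[0]]).as_matrix();T[:3,3]=o["position"]
d["world_to_cam"]=np.linalg.inv(T@d["hand_eye"])
im=d["pixels"];m=((im.max(2)<50)).astype(np.uint8);n,l,s,c=cv2.connectedComponentsWithStats(m)
for i in range(1,n):
    if abs(c[i]-(255,212)).max()<15:
        ys,xs=np.where(l==i);r=cv2.minAreaRect(np.c_[xs,ys].astype(np.float32));b=cv2.boxPoints(r);print(s[i],r)
        for z in(.178,.187):
            w=back(d,b,z);print(w.round(4),w.mean(0))
for y in range(150,280,8): 
    x=np.where(im[y,225:285].max(1)<50)[0]; print(y,(x.min()+225,x.max()+225) if len(x) else None,end=' ')
```

```text
[ 243  152   25  120 2649] ((255.0, 211.5), (119.0, 24.0), 90.0)
[[0.4938 0.2451 0.178 ]
 [0.5005 0.2588 0.178 ]
 [0.5787 0.2221 0.178 ]
 [0.5712 0.2065 0.178 ]] [0.53606722 0.23315331 0.178     ]
[[0.4924 0.2461 0.187 ]
 [0.4988 0.2592 0.187 ]
 [0.5736 0.2241 0.187 ]
 [0.5663 0.2092 0.187 ]] [0.53277532 0.23467604 0.187     ]
150 None 158 (np.int64(244), np.int64(265)) 166 (np.int64(243), np.int64(266)) 174 (np.int64(244), np.int64(266)) 182 (np.int64(244), np.int64(266)) 190 (np.int64(243), np.int64(266)) 198 (np.int64(243), np.int64(266)) 206 (np.int64(244), np.int64(266)) 214 (np.int64(244), np.int64(266)) 222 (np.int64(244), np.int64(266)) 230 (np.int64(244), np.int64(266)) 238 (np.int64(244), np.int64(265)) 246 (np.int64(244), np.int64(265)) 254 (np.int64(245), np.int64(265)) 262 (np.int64(245), np.int64(264)) 270 (np.int64(247), np.int64(262)) 278 None
```

```bash
python3 -m crank '[{"rx":0,"ry":0,"fingers":85,"dx":1,"dy":2.4,"dz":25,"rz":0},{"rx":0,"ry":0,"fingers":60,"dx":1,"dy":2.4,"dz":50,"rz":0},{"rx":0,"ry":0,"fingers":50,"dx":1,"dy":2.4,"dz":72,"rz":0},{"rx":0,"ry":0,"fingers":40,"dx":1,"dy":2.4,"dz":81,"rz":0},{"rx":0,"ry":0,"fingers":30,"dx":1,"dy":2.4,"dz":81,"rz":0},{"rx":0,"ry":0,"fingers":30,"dx":1,"dy":2.4,"dz":81,"rz":0}]' 60
python3 - <<'E'
from h import *
from plant import optics
go([.533,.234,.333],154.6)
d=optics.camera("wrist");cv2.imwrite("pics/w2.png",d["pixels"][:,:,::-1])
E
```

```text
clock: 5.58
position: [0.5331, 0.2337, 0.3343]
tool_rot: [-0.0, 0.224, 0.974, -0.0]
wrist_force: [-0.1, -0.3, 0.3]
opening: 0.0301
t 5.5833 pos [0.5331 0.2337 0.3343] shift mm [0.2 0.2 1.3] turn [-0.01 -0.02 -0.53] F [-0.1 -0.3  0.3] M [-0.03  0.01 -0.  ] open 0.0301
```

View pics/w2.png

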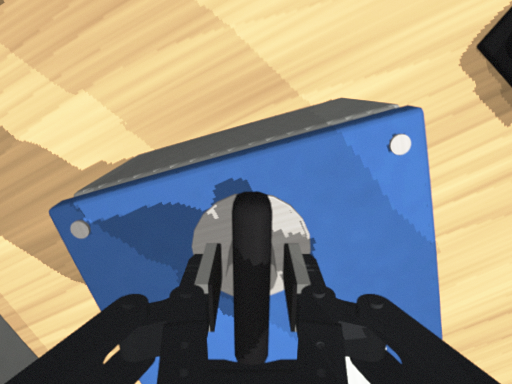

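The bar (column ~252) stands centred between the pads (~212 and ~290). Closing.

```bash
python3 -m crank '[{"rx":0,"ry":0,"fingers":5,"dx":0,"dy":0,"dz":0,"rz":0},{"rx":0,"ry":0,"fingers":5,"dx":0,"dy":0,"dz":0,"rz":0},{"rx":0,"ry":0,"fingers":5,"dx":0,"dy":0,"dz":0,"rz":0},{"rx":0,"ry":0,"fingers":5,"dx":0,"dy":0,"dz":0,"rz":0}]' 60
python3 -c "
from h import *
go([.533,.234,.333],154.6)"
```

```text
clock: 5.97
position: [0.5332, 0.2332, 0.3359]
tool_rot: [0.001, 0.224, 0.974, -0.0]
wrist_force: [-3.8, -4.0, 4.8]
opening: 0.0215
t 5.9667 pos [0.5332 0.2332 0.3359] shift mm [0.5 0.7 2.9] turn [-0.    0.11 -0.55] F [-3.8 -4.   4.8] M [-1.02  0.76 -0.05] open 0.0215
```

Opening stopped at 21.5 mm with some lift: the tips are pinching the 24 mm stem, not the 16 mm bar. Reopen, rise 10 mm, close again.

```bash
python3 -m crank '[{"rx":0,"ry":0,"fingers":35,"dx":0,"dy":0,"dz":0,"rz":0},{"rx":0,"ry":0,"fingers":35,"dx":0,"dy":0,"dz":0,"rz":0},{"rx":0,"ry":0,"fingers":35,"dx":0,"dy":0,"dz":-5,"rz":0},{"rx":0,"ry":0,"fingers":35,"dx":0,"dy":0,"dz":-10,"rz":0},{"rx":0,"ry":0,"fingers":5,"dx":0,"dy":0,"dz":-10,"rz":0},{"rx":0,"ry":0,"fingers":5,"dx":0,"dy":0,"dz":-10,"rz":0},{"rx":0,"ry":0,"fingers":5,"dx":0,"dy":0,"dz":-10,"rz":0},{"rx":0,"ry":0,"fingers":5,"dx":0,"dy":0,"dz":-10,"rz":0}]' 60
python3 - <<'E'
from h import *
from plant import optics
go([.533,.234,.343],154.6)
d=optics.camera("wrist");cv2.imwrite("pics/w3.png",d["pixels"][:,:,::-1])
E
```

```text
clock: 6.63
position: [0.5333, 0.2331, 0.3463]
tool_rot: [0.001, 0.225, 0.974, -0.0]
wrist_force: [-3.6, -5.0, 14.3]
opening: 0.0143
t 6.6333 pos [0.5333 0.2331 0.3463] shift mm [0.7 0.6 3.3] turn [ 0.02  0.15 -0.55] F [-3.6 -5.  14.3] M [-1.09  0.82 -0.16] open 0.0143
```

View pics/w3.png

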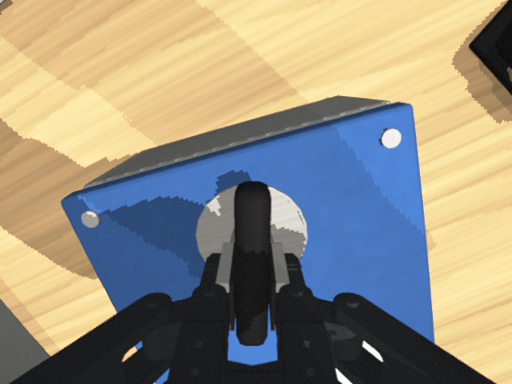

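```bash
python3 -m crank '[{"rx":0,"ry":0,"fingers":5,"dx":0,"dy":0,"dz":0,"rz":2},{"rx":0,"ry":0,"fingers":5,"dx":0,"dy":0,"dz":0.5,"rz":6},{"rx":0,"ry":0,"fingers":5,"dx":0,"dy":0,"dz":0.8,"rz":11},{"rx":0,"ry":0,"fingers":5,"dx":0,"dy":0,"dz":1.2,"rz":16},{"rx":0,"ry":0,"fingers":5,"dx":0,"dy":0,"dz":1.6,"rz":21},{"rx":0,"ry":0,"fingers":5,"dx":0,"dy":0,"dz":2,"rz":26},{"rx":0,"ry":0,"fingers":5,"dx":0,"dy":0,"dz":2.4,"rz":31},{"rx":0,"ry":0,"fingers":5,"dx":0,"dy":0,"dz":2.8,"rz":35}]' 60
python3 - <<'E'
from h import *
from plant import optics
go([.533,.234,.343],79.3)
d=optics.camera("wrist");cv2.imwrite("pics/w4.png",d["pixels"][:,:,::-1])
d=optics.camera("top");cv2.imwrite("pics/t4.png",d["pixels"][:,:,::-1])
E
```

```text
clock: 7.35
position: [0.5333, 0.2337, 0.3436]
tool_rot: [0.001, 0.508, 0.861, 0.001]
wrist_force: [-3.8, -2.2, 13.7]
opening: 0.0142
t 7.35 pos [0.5333 0.2337 0.3436] shift mm [ 0.4 -0.1  0.6] turn [ 0.16 -0.   39.58] F [-3.8 -2.2 13.7] M [-0.93  0.89  0.06] open 0.0142
```

View pics/w4.png

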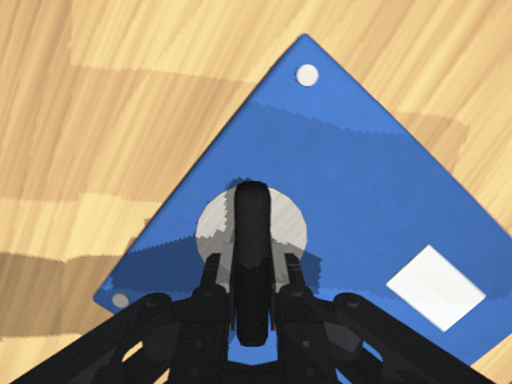

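The bar has followed the gripper (still at column ~252, door turned in view). Continue.

```bash
python3 -m crank '[{"rx":0,"ry":0,"fingers":5,"dx":0,"dy":0,"dz":0.5,"rz":5},{"rx":0,"ry":0,"fingers":5,"dx":0,"dy":0,"dz":1,"rz":10},{"rx":0,"ry":0,"fingers":5,"dx":0,"dy":0,"dz":1.5,"rz":15},{"rx":0,"ry":0,"fingers":5,"dx":0,"dy":0,"dz":2,"rz":20},{"rx":0,"ry":0,"fingers":5,"dx":0,"dy":0,"dz":2.5,"rz":25},{"rx":0,"ry":0,"fingers":5,"dx":0,"dy":0,"dz":3,"rz":30},{"rx":0,"ry":0,"fingers":5,"dx":0,"dy":0,"dz":3.5,"rz":34},{"rx":0,"ry":0,"fingers":5,"dx":0,"dy":0,"dz":3.8,"rz":38}]' 60
python3 - <<'E'
from h import *
go([.533,.234,.343],79.3)
E
python3 -m crank '[{"rx":0,"ry":0,"fingers":5,"dx":0,"dy":0,"dz":0,"rz":1.5},{"rx":0,"ry":0,"fingers":5,"dx":0,"dy":0,"dz":0,"rz":3},{"rx":0,"ry":0,"fingers":5,"dx":0,"dy":0,"dz":0,"rz":3}]' 60
python3 - <<'E'
from h import *
from plant import optics
go([.533,.234,.343],79.3)
d=optics.camera("wrist");cv2.imwrite("pics/w5.png",d["pixels"][:,:,::-1])
E
```

```text
clock: 8.12
position: [0.5335, 0.234, 0.3407]
tool_rot: [0.001, 0.761, 0.649, 0.002]
wrist_force: [-3.3, -0.9, 18.3]
opening: 0.0143
t 8.1167 pos [0.5335 0.234  0.3407] shift mm [-0.  -0.5 -2.3] turn [ 0.21 -0.11  1.63] F [-3.3 -0.9 18.3] M [-0.94  1.    0.12] open 0.0143
clock: 8.37
position: [0.5336, 0.234, 0.3406]
tool_rot: [0.001, 0.776, 0.63, 0.002]
wrist_force: [-4.3, -1.6, 16.9]
opening: 0.0143
t 8.3667 pos [0.5336 0.234  0.3406] shift mm [-0.1 -0.5 -2.4] turn [ 0.21 -0.11 -1.14] F [-4.3 -1.6 16.9] M [-0.84  0.87  0.84] open 0.0143
```

View pics/w5.png

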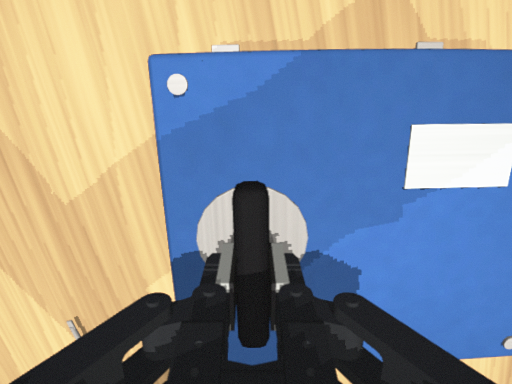

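Torque about z rose from 0.12 to 0.84 N·m: the stop is reached, with the bar parallel to the near edge. Release and rise.

```bash
python3 -m crank '[{"rx":0,"ry":0,"fingers":60,"dx":0,"dy":0,"dz":0,"rz":0},{"rx":0,"ry":0,"fingers":60,"dx":0,"dy":0,"dz":0,"rz":0},{"rx":0,"ry":0,"fingers":60,"dx":0,"dy":0,"dz":0,"rz":0},{"rx":0,"ry":0,"fingers":60,"dx":0,"dy":0,"dz":0,"rz":0},{"rx":0,"ry":0,"fingers":60,"dx":0,"dy":0,"dz":-20,"rz":0},{"rx":0,"ry":0,"fingers":60,"dx":0,"dy":0,"dz":-50,"rz":0},{"rx":0,"ry":0,"fingers":60,"dx":0,"dy":0,"dz":-90,"rz":0},{"rx":0,"ry":0,"fingers":60,"dx":0,"dy":0,"dz":-90,"rz":0}]' 60
python3 - <<'E'
from h import *
from plant import optics
go([.533,.234,.343],79.3)
for c in("wrist","scene"):
    d=optics.camera(c);cv2.imwrite(f"pics/{c}6.png",d["pixels"][:,:,::-1])
E
```

```text
clock: 9.08
position: [0.5344, 0.2343, 0.4344]
tool_rot: [0.001, 0.777, 0.63, 0.005]
wrist_force: [-0.1, 0.5, 0.6]
opening: 0.0597
t 9.0833 pos [0.5344 0.2343 0.4344] shift mm [-1.1 -2.  91.4] turn [ 0.43 -0.33 -1.2 ] F [-0.1  0.5  0.6] M [ 0.08 -0.02 -0.02] open 0.0597
```

View pics/wrist6.png

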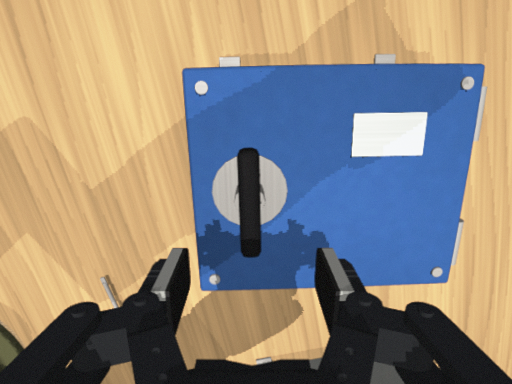

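View pics/scene6.png

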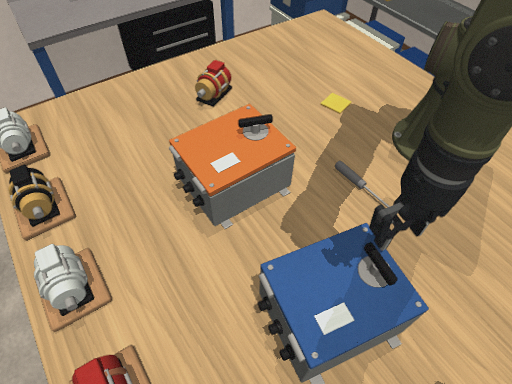

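The wrist picture shows the bar, (248,150) to (251,255), parallel to the door's near edge. The scene picture shows the orange bar, (240,122) to (271,119), where it was, and the gripper is clear of everything.

```bash
python3 -c "
from plant import ctrl
print(ctrl.sign_off())"
```

```text
the job is handed in; nothing more can be done
None
```

I turned the blue door's T-handle clockwise through about 76° to its stop, let go, rose 90 mm clear and handed the job in at about 9.2 s.

**Checks**
- **Stop reached:** the torque about the turning axis rose from 0.12 to 0.84 N·m at the end of the turn.
- **Bar position:** in the last wrist picture the bar lies parallel to the door's near edge, by eye.
- **Door drawn down:** I followed the handle down as it turned, and the tool sank about 6 mm over the turn (7 mm expected). I did not measure the door's angle directly.
- **Robot clear:** the wrist force was about 0 after release.
- **Orange latch:** it looks unchanged in the last scene picture, and I never came near it.

**What went wrong along the way**
- My first approach ran the last joint into its range end, because I had its sign wrong. I turned the tool round by about half a turn and carried on.
- The first close pinched the 24 mm stem, with the opening stopping at 21.5 mm. I reopened, rose 10 mm and gripped the bar, at 14.3 mm.
- The first move command was refused because each row needs all seven keys. Nothing moved.

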